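# Set the turret depth stop of the dowel press and seat a dowel

## Robot

A 7-joint arm with a two-finger parallel gripper is mounted at the origin on a cart in front of the work surface, level with it; the furniture and walls round the work are solid. World frame = base frame: x ahead of the robot, y to its left, z up, the work surface at z = 0. Lengths are in mm, angles in degrees, forces in N, time in s.
With the tool pointing down it reaches from about 425 to 950 mm from the base axis. Payload 16.7 kg.
Tool frame: the origin (TCP) lies midway between the tips of the shut fingers; the grasp point (between the pads) lies 19 mm behind it; z points along the fingers, y is the direction in which the jaws open and shut (so a half turn about z gives the same grasp; the last joint's range is limited). The gripper opens to 94 mm and grips with 3 to 60 N. Pads are 16 mm wide; open, the fingers measure 119 mm over their backs; the gripper's body (75 mm by 177 mm) begins 78 mm behind the grasp point.
Start: joints at [-76.633, 24.414, 4.234, 92.017, -1.954, 63.644, -3.845], TCP at [252.126, 626.104, 205.467] pointing down, gripper open.
Joint ranges: [-163.25, 163.25], [-28.42, 122.38], [-70.27, 78.77], [12.13, 141.07], [-58.53, 238.53], [9.26, 117.41], [-156.51, 156.51]. Speed limits (degrees/s): [108.29, 108.29, 136.94, 136.94, 172.46, 172.46, 172.46].

## Interface

Orientations are given as a 3x3 rotation matrix whose columns are the frame's x, y, z axes.
In Python, from cell import r gives the robot as it stands.
- The arm moves only by the tool apply_moves, never from a script. Its argument "deltas" is a list of rows, each an object of numbers: "x", "y", "z": the shift along the tool's x, y, z in m; "turn": the turn about the tool's z in rad. A call has 1 to 10 rows; each row is the pose to reach, as a shift and turn from the pose commanded when the call began, along the tool's axes at that moment; what a row does not reach only later rows make up. A row lasts 1/10 s, in which the tool goes at most 50 mm and 8.59 degrees, less where a joint would pass 70% of its speed; a pose out of reach is approached as far as the arm can. A call with a gripper value outside its range is refused whole. "claw" is the opening in per cent of the stroke, from 0 (shut) to 100 (fully open), set as the call begins (left out, the last holds). The fingers move at their own pace and stop on an object; "squeeze" is the grip in N (left out, the last holds). Time passes only in rows, so rows that repeat a pose let the fingers close. It gives the time, the measured TCP pose, the force and the opening at its end, in the units of the state.
- r.observe(): the state, without advancing time (a new reading comes with each control period).
- r.snapshot(name): name is "scene" or "top"; returns the picture (400x640x3 uint8, blue, green, red); there is no depth.
- r.camera_info(name): a dict with "fovy" (degrees; the focal length in pixels is half the picture's height over the tangent of half this angle, whatever the lens; pixels are square), "cx", "cy" (the principal point, pixels), "xyz" and "rotation" of the camera in the world. Camera axes: x right, y down, z forward; pixel columns grow to the right and rows downward; lengths in mm; the calibration is good to about 2 mm. A picture is of the moment at which its call begins. camera_info takes no time and is no camera call.
- r.finish_job(): hands the job in, once; it reports no verdict.
The state is a dict: "time_s": time; "qpos": joint angles; "joint_velocities": joint speeds; "tau": joint torques, N m; "eef_pos": TCP position; "tool_rot": TCP orientation; "wrist_force": force on the tool from outside, world axes, zero at the start; "moment": the same for the moment, N m; "width": finger opening in mm.
Only numpy, scipy, OpenCV 4.12 (cv2) and the standard library are available. Lean on these libraries where they do the work, as an engineer would, in place of code of your own. Each camera call takes 0.05 s, during which the arm holds its last target. There are 200 camera calls.

## Task

On the dowel press, push the turret's thumb tabs with a fingertip until it has clicked round to its tallest stop screw (the tab with a single dot) under the depth rod. Then push gently down on the black palm pad so that the press seats the dowel until the depth rod bears on that stop, and let the head come back up. Do not grip anything or force the turret, and leave everything else on the bench as it stands.

Things in the scene. Friction and masses are not known exactly. Their poses are not given: they have to be found in the camera images.
- press: green bench press, fixed, for pressing dowels into wooden blocks. Origin on the bench top; +x to its back, away from the robot, +y to its left, where the turret stands; turned at most 0.6 rad. Bed 185 mm (x) by 165 mm (y), 18 mm high. Steel guide posts, 200 mm high, at press-frame (18, 8) and (18, -108) mm. A block 140x70x45 mm lies in it, centred at (-18, -50), top at 63 mm.
- turret_axis (a point): on the turret's vertical axis, press-frame (-45, 115) mm, 48 mm above the bench, level with the disc's top. The turret is an aluminium disc 108 mm across and 14 mm thick with five equal thumb tabs 72 degrees apart and five upright steel stop screws of different heights, one in line with each tab. Beyond the rim, between the tabs, there is free room down to 20 mm above the bench on the robot's side.
- tall_tab (a point): outer end, 86 mm from the turret's axis and 44 mm up, of the tab with one dot, in line with the tallest stop screw. Every tab is a radial lug 12 mm wide from the disc's rim to 86 mm from the axis, 32 to 56 mm above the bench; going anticlockwise seen from above, the tabs carry 1, 2, 3, 4, 5 dark dots
- tall_stop_top (a point): centre of the top of the tallest stop screw (one dot), 45 mm from the turret's axis, 78 mm above the bench. All screws are 12 mm thick and 45 mm from the axis; the other tops are at 73, 68, 63 and 58 mm, falling anticlockwise seen from above
- rod_tip (a point): lower end of the depth rod, a 10 mm steel rod hanging from the left arm of the head; 98 mm above the bench with the head up, 45 mm behind the turret's axis (press +x). The arm's underside is 140 mm above the bench. The stop screw under the rod ends the stroke; the tallest one after 20 mm
- turret (a joint): angle of the turret, rad, growing anticlockwise seen from above, no end stops; 0 or any multiple of 2 pi: tallest screw under the rod. It clicks in every 72 degrees (1.257 rad): a sprung plunger draws it into the nearest position, so past half way it goes on by itself. A push of 2 to 5 N on the end of a tab turns it, either way. It starts at one of the other four positions
- palm_pad (a point): top centre of the black mushroom pad on the head, 64 mm across, slightly domed, 212 mm above the bench with the head up; push it straight down
- press_head (a joint): how far the head has gone down, m; 0: up. A spring brings it back. Pushing it takes 2 N at the start, 3 N at 20 mm, and 4 N more while it drives the dowel (from 5 to 9 mm of stroke on); it meets the tallest stop at 0.020
- dowel (a joint): how far the dowel (10 mm thick, 40 mm long, upright under the ram in the block) has gone in, m, counted from 35 mm proud of the block; starts between 0 and 0.004 and stays where it is pushed. 0.015 when the head has reached the tallest stop (dowel 20 mm proud)
- dowel_tray: small dark steel tray, 85x70x18 mm, with five spare dowels in it, beside the press; bystander
- spare_block: plain hardwood block, 110x60x50 mm, the next workpiece, beside the press; bystander
- screwdriver: screwdriver, 217 mm long, lying in front of the press; bystander
- glue_bottle: glue bottle, 47 mm across, 148 mm tall, standing behind the spare block; bystander; origin at the centre of its foot
- wax_tin: round tin, 69 mm across, 36 mm tall; bystander
- pencil: pencil, 170 mm long, lying on the spare block; bystander

How it is judged:
By the outcome, as a careful person would: the job done as asked, in the order asked, and still so for the second after the job is handed in, with the robot touching nothing.
It also fails if it takes over 64 s, if anything falls off the work surface, if the arm or the gripper's body presses on something with over 40 N, if the wrist force passes 120 N, or if a joint passes its speed limit or range.

## Working session

There is one attempt and no reset: what is moved stays moved. The work goes in short steps, Python scripts to look and compute and a tool call to move; the robot and the scene stay as the last step left them, time stands still between calls to the robot, and variables do not carry over. Pictures are saved under pics/ and viewed, about 8 in all and at most 12, crops included, and the job is handed in when it is done.

Besides the shell and the picture viewer there is one more tool, called after "Emit:" in YAML: its name, and indented under it one key for each argument. apply_moves: Moves the arm, as the interface text tells. Its arguments: {"type":"object","properties":{"deltas":{"type":"array"},"claw":{"type":"number"},"squeeze":{"type":"number"}},"required":["deltas"]}

```bash
mkdir -p pics; ls; python3 - <<'E'
from cell import r
import cv2,numpy as np
for n in("scene","top"):
    cv2.imwrite(f"pics/{n}0.png",r.snapshot(n)); print(n,r.camera_info(n))
print(r.observe())
E
```

```text
pics
scene {'fovy': 54.956420365300225, 'cx': 321.32039090615234, 'cy': 197.4520287762308, 'xyz': array([  93.97875785, -800.10929721,  655.06032962]), 'rotation': array([[ 0.789287  , -0.36539577,  0.49346932],
       [-0.61399284, -0.47782378,  0.62824934],
       [ 0.00623173, -0.79885566, -0.60149048]])}
top {'fovy': 53.735261794043794, 'cx': 313.71446930858474, 'cy': 197.1887764883609, 'xyz': array([ 297.44229697, -278.69896999, 1142.32822335]), 'rotation': array([[ 0.02996556, -0.97840975,  0.20449066],
       [-0.99953468, -0.02816484,  0.01171138],
       [-0.00569909, -0.20474644, -0.97879845]])}
{'time_s': 0.1, 'qpos': array([-76.63267594,  24.44383741,   4.23128378,  92.04624944,
        -1.95427207,  63.64328461,  -3.84438422]), 'joint_velocities': array([-0.06303469, -0.08878306,  0.04908997, -0.01187007, -0.02845663,
        0.02339102, -0.04857382]), 'tau': array([ 6.46860412e-03, -9.37459230e+01,  3.67524952e+00, -4.55045915e+01,
       -4.87818907e-02,  1.67950604e-02,  6.01889406e-05]), 'eef_pos': array([252.00832082, 625.792279  , 204.88940967]), 'tool_rot': array([[-9.27610295e-01,  3.73549226e-01, -3.40739512e-04],
       [ 3.73549377e-01,  9.27609744e-01, -1.01305529e-03],
       [-6.23527286e-05, -1.06700355e-03, -9.99999429e-01]]), 'wrist_force': array([0.70206206, 0.08790278, 0.63861414]), 'moment': array([ 0.02912557,  0.0038593 , -0.0028028 ]), 'width': 94.3462276483208}
```

View pics/scene0.png

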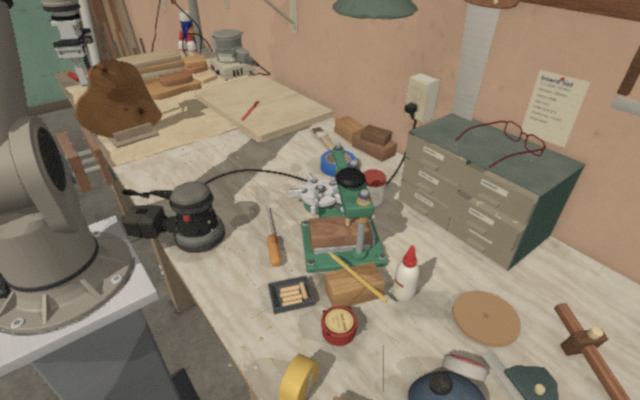

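View pics/top0.png

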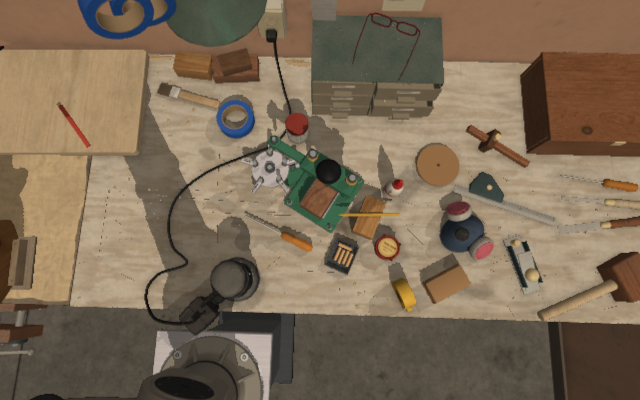

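The top view shows the press near (320,185), the turret at (270,168) and the pad at (328,171). I'll enlarge both views.

```bash
python3 - <<'E'
import cv2,numpy as np
a=cv2.imread("pics/top0.png")[120:240,235:375]; b=cv2.imread("pics/scene0.png")[140:275,270:400]
a=cv2.resize(a,None,fx=5.6,fy=5.6,interpolation=cv2.INTER_CUBIC)[:, :]
cv2.imwrite("pics/topc.png",cv2.resize(a,(700,600)))
cv2.imwrite("pics/scenec.png",cv2.resize(b,(576,598),interpolation=cv2.INTER_CUBIC))
E
```

```text
(no output)
```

View pics/topc.png

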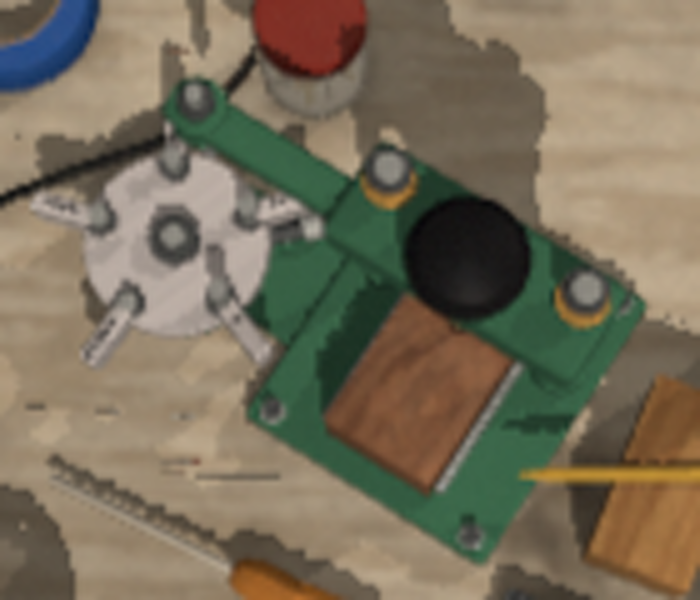

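View pics/scenec.png

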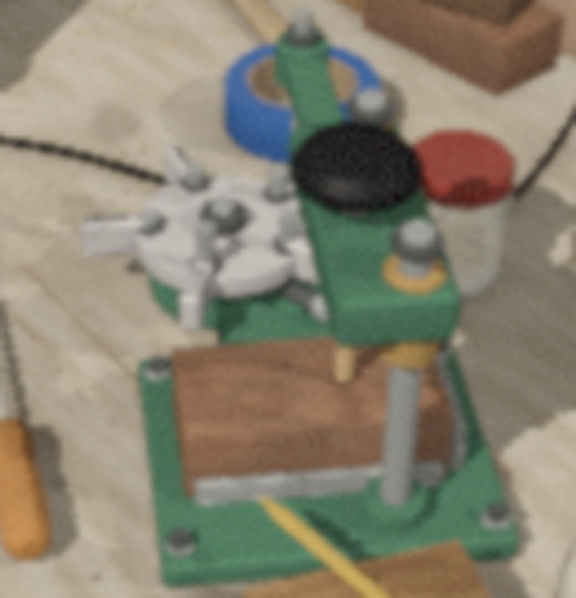

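The enlarged top view (5x, origin 235,120) shows the post tops at (390,168) and (587,290) and the pad at (467,257). The disc is centred at about (176,242), with tabs at (60,208), (95,350), (255,345), (300,215) and one under the arm. I'll cast rays for these points, then predict where the screw tops appear in the scene view.

```bash
cat >h.py <<'E'
from cell import r
import numpy as np,cv2
def ray(n,uv,z):
    c=r.camera_info(n);f=200/np.tan(np.radians(c['fovy']/2))
    d=c['rotation']@np.array([(uv[0]-c['cx'])/f,(uv[1]-c['cy'])/f,1])
    return c['xyz']+d*(z-c['xyz'][2])/d[2]
def proj(n,p):
    c=r.camera_info(n);f=200/np.tan(np.radians(c['fovy']/2))
    q=c['rotation'].T@(np.asarray(p)-c['xyz']);return np.array([c['cx']+f*q[0]/q[2],c['cy']+f*q[1]/q[2]])
E
python3 - <<'E'
from h import *
np.set_printoptions(precision=1,suppress=True)
T=lambda x,y,z:ray("top",(235+x/5,120+y/5),z)
S=lambda x,y,z:ray("scene",(270+x*130/576,140+y*135/598),z)
p1=T(390,165,200);p2=T(587,287,200);pad=T(467,257,212);ax=T(176,242,48)
print(p1,p2,np.linalg.norm(p1-p2),"pad",pad,"scene pad",S(356,167,212),"axis",ax)
v=(p1-p2)[:2];yaw=np.arctan2(v[1],v[0])-np.pi/2
c,s=np.cos(yaw),np.sin(yaw);R=np.array([[c,-s],[s,c]])
o1=(p1+p2)[:2]/2-R@[18,-50]
o2=ax[:2]-R@[-45,115]
print("yaw",yaw,"origins",o1,o2)
bol=[T(272,408,20),T(470,535,20)]
for b in bol: print("bed bolt in press",R.T@(b[:2]-o1))
print("pad press",R.T@(pad[:2]-o1))
A=ax[:2]
for nm,x,y in(("UL",35,203),("LL",92,358),("LR",264,355),("R",318,222)):
    t=T(x,y,50)[:2]-A;l=R.T@t
    print(nm,np.linalg.norm(t),np.degrees(np.arctan2(l[1],l[0])))
for k in range(5):
    an=yaw+k*2*np.pi/5;d=np.array([np.cos(an),np.sin(an)])
    print(k*72,"tip top-crop",(proj("top",[*(A+86*d),56])-[235,120])*5,"scr scene",[ (proj("scene",[*(A+45*d),h])-[270,140])*[576/130,598/135] for h in (48,58,63,68,73,78)])
im=r.snapshot("scene")
cv2.imwrite("pics/t.png",cv2.resize(im[168:218,285:350],(780,600),interpolation=cv2.INTER_LANCZOS4))
E
```

```text
[ 606.9 -262.3  200. ] [ 546.8 -361.2  200. ] 115.75494393209112 pad [ 557.1 -301.5  212. ] scene pad [ 546.4 -320.3  212. ] axis [ 607.1 -137.9   48. ]
yaw -0.5460979358297793 origins [ 587.5 -259.6] [ 585.8 -259.5]
bed bolt in press [-93.8  18.4]
bed bolt in press [ -93.8 -117.8]
pad press [ -4.2 -51.5]
UL 84.8757247017055 107.34372246162084
LL 82.7216702793485 179.28384934641414
LR 84.78040529508544 -109.40730008386632
R 82.51580200895624 -49.16822130660112
0 tip top-crop [258.1 118. ] scr scene [array([291.9, 218.7]), array([292.3, 205.3]), array([292.6, 198.5]), array([292.8, 191.8]), array([293.1, 184.9]), array([293.3, 178. ])]
72 tip top-crop [ 83.6 127. ] scr scene [array([233. , 182.1]), array([233.1, 168.9]), array([233.2, 162.3]), array([233.2, 155.6]), array([233.3, 148.8]), array([233.4, 142.1])]
144 tip top-crop [ 32.1 290.6] scr scene [array([155.1, 202. ]), array([154.8, 188.6]), array([154.7, 181.9]), array([154.5, 175.2]), array([154.3, 168.4]), array([154.2, 161.6])]
216 tip top-crop [178.9 385.2] scr scene [array([162.4, 253.1]), array([162.1, 239.6]), array([162. , 232.7]), array([161.8, 225.9]), array([161.7, 218.9]), array([161.5, 212. ])]
288 tip top-crop [319.4 275.6] scr scene [array([250. , 264.3]), array([250.3, 250.7]), array([250.4, 243.8]), array([250.5, 236.9]), array([250.7, 229.9]), array([250.8, 223. ])]
```

View pics/t.png

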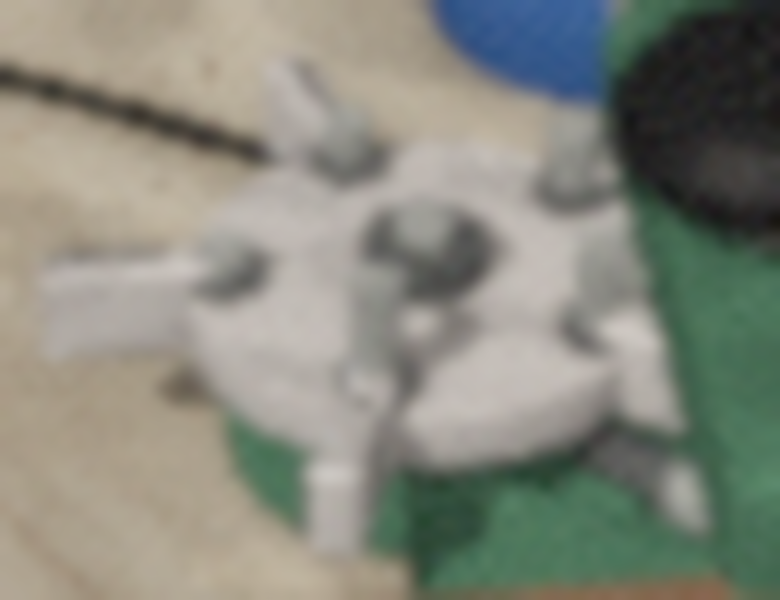

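The zoom shows the front screw, toward the bed corner, as the longest. The left one is the shortest. The tabs measure about 36° away from the 72° grid, so I need to check that against the rod position.

```bash
python3 - <<'E'
from h import *
np.set_printoptions(precision=1,suppress=True)
T=lambda x,y,z:ray("top",(235+x/5,120+y/5),z)
yaw=-.546;c,s=np.cos(yaw),np.sin(yaw);R=np.array([[c,-s],[s,c]]);o=np.array([586.6,-259.5])
for z in(150,165,180,200): print(z,"knob press",R.T@(T(197,98,z)[:2]-o))
print("pad z200",R.T@(T(467,257,200)[:2]-o))
W=lambda x,y,z:[*(o+R@[x,y]),z]
C=lambda p:(proj("top",p)-[235,120])*5
print("rod",C(W(0,115,98)),C(W(0,115,160)),"axis48",C(W(-45,115,48)),"axis60",C(W(-45,115,60)))
for x,y,z in((172,155,68),(100,213,63),(130,297,58),(220,290,78),(248,205,73)):
    l=R.T@(T(x,y,z)[:2]-o)-[-45,115];print((x,y),np.linalg.norm(l),np.degrees(np.arctan2(l[1],l[0])))
im=r.snapshot("top")
cv2.imwrite("pics/t2.png",cv2.resize(im[132:197,237:307],(646,600),interpolation=cv2.INTER_LANCZOS4))
E
```

```text
150 knob press [  8.  123.6]
165 knob press [  4.3 119.3]
180 knob press [  0.6 114.9]
200 knob press [ -4.4 109. ]
pad z200 [ -0.4 -49.7]
rod [211.5 150.1] [200.1 112. ] axis48 [176.  240.7] axis60 [173.6 234.8]
(172, 155) 44.978580946990036 34.31040678686175
(100, 213) 43.60518507105354 106.86453589670356
(130, 297) 43.32678517080698 179.11946197076554
(220, 290) 46.990992579008044 -109.25894993522199
(248, 205) 45.30813709617185 -39.466623124976934
```

View pics/t2.png

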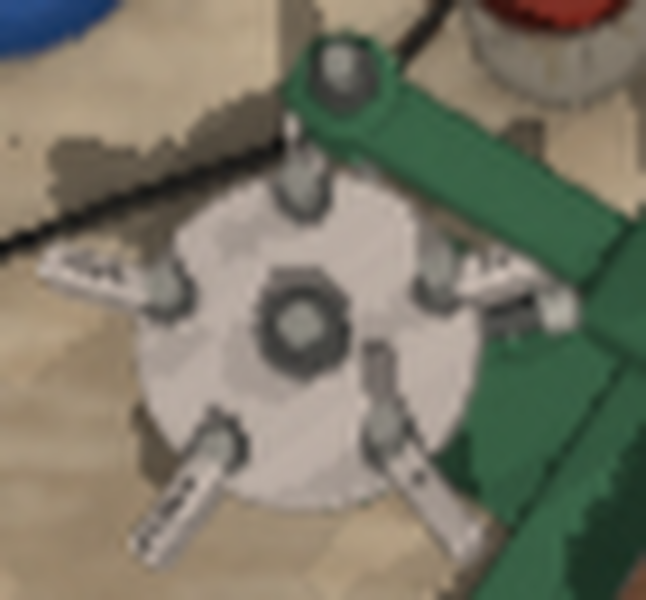

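The LR tab carries one dot, at press angle about -109°. The order of the others agrees: R has 2 dots and LL has 5. So the tall tab needs to turn anticlockwise by roughly 109°. I'll push it by the tabs on the robot's side with the fingers shut. The fingertip goes first to press angle about 145°, radius 78 mm.

```bash
cat >>h.py <<'E'
yaw=-.546;c_,s_=np.cos(yaw),np.sin(yaw);R=np.array([[c_,-s_],[s_,c_]]);o=np.array([586.6,-259.5])
def pol(a,rad): return np.array([-45+rad*np.cos(np.radians(a)),115+rad*np.sin(np.radians(a))])
def go(pxy,z):  # tool-frame delta (mm) to press-frame point; turn so tool y = press y
    s=r.observe();t=s['tool_rot'];w=np.array([*(o+R@pxy),z]);d=t.T@(w-s['eef_pos'])
    a=np.arctan2(t[1,1],t[0,1]);return d.round(1),round(-(yaw+np.pi/2-a),3),w.round(1)
def state():
    s=r.observe();p=s['eef_pos'];q=R.T@(p[:2]-o);l=q-[-45,115]
    print("t",round(s['time_s'],2),"tcp",p.round(1),"press",q.round(1),"turret polar",np.hypot(*l).round(1),np.degrees(np.arctan2(l[1],l[0])).round(1)%360,"F",s['wrist_force'].round(1),"w",round(s['width'],1))
E
python3 - <<'E'
from h import *
print(go(pol(140,82),205),go(pol(140,82),38)); 
print("sander",ray("top",(235,278),100),"headedge",[R.T@(ray("top",(235+x/5,120+y/5),z)[:2]-o) for z in(160,185) for x,y in((330,240),(572,388))])
E
```

```text
(array([-5.619e+02, -5.133e+02,  5.000e-01]), np.float64(0.163), array([581.5, -60.2, 205. ])) (array([-561.9, -513.2,  167.5]), np.float64(0.163), array([581.5, -60.2,  38. ]))
sander [295.63580174 -68.8741495  100.        ] headedge [array([-21.12217235,  19.56267831]), array([ -19.47144364, -126.61429918]), array([-26.61995129,  14.82591997]), array([ -25.0112332 , -127.63089113])]
```

Emit:
apply_moves:
  deltas:
    - {"z": -0.05}
    - {"z": -0.09}
  claw: 0

```text
validation failed for argument at $.de...
```

Emit:
apply_moves:
  deltas:
    - {"x": 0, "y": 0, "z": -0.05, "turn": 0}
    - {"x": 0, "y": 0, "z": -0.09, "turn": 0}
  claw: 0

```text
time_s: 0.4
eef_pos: [252.0, 625.7, 296.5]
tool_rot: [[-0.928, 0.374, -0.0], [0.374, 0.928, -0.001], [-0.0, -0.001, -1.0]]
wrist_force: [0.3, 0.2, 0.9]
width: 81.4
```

Emit:
apply_moves:
  deltas:
    - {"x": -0.562, "y": -0.513, "z": 0, "turn": 0.163}
    - {"x": -0.562, "y": -0.513, "z": 0, "turn": 0.163}
    - {"x": -0.562, "y": -0.513, "z": 0, "turn": 0.163}
    - {"x": -0.562, "y": -0.513, "z": 0, "turn": 0.163}
    - {"x": -0.562, "y": -0.513, "z": 0, "turn": 0.163}
    - {"x": -0.562, "y": -0.513, "z": 0, "turn": 0.163}
    - {"x": -0.562, "y": -0.513, "z": 0, "turn": 0.163}
    - {"x": -0.562, "y": -0.513, "z": 0, "turn": 0.163}
    - {"x": -0.562, "y": -0.513, "z": 0, "turn": 0.163}
    - {"x": -0.562, "y": -0.513, "z": 0, "turn": 0.163}

```text
time_s: 1.4
eef_pos: [469.2, 173.4, 295.7]
tool_rot: [[-0.855, 0.519, 0.0], [0.519, 0.855, 0.001], [0.0, 0.001, -1.0]]
wrist_force: [1.5, 0.3, 0.1]
width: 1.9
```

```bash
python3 -c "
from h import *
state();print(go(pol(140,82),90))"
```

```text
t 1.4 tcp [469.2 173.4 295.7] press [-325.2  309. ] turret polar 340.8 145.3 F [1.5 0.3 0.1] w 1.9
(array([-217.3, -141.5,  205.6]), np.float64(0.0), array([581.5, -60.2,  90. ]))
```

Emit:
apply_moves:
  deltas:
    - {"x": -0.217, "y": -0.141, "z": 0.0, "turn": 0}
    - {"x": -0.217, "y": -0.141, "z": 0.0, "turn": 0}
    - {"x": -0.217, "y": -0.141, "z": 0.0, "turn": 0}
    - {"x": -0.217, "y": -0.141, "z": 0, "turn": 0}
    - {"x": -0.217, "y": -0.141, "z": 0, "turn": 0}
    - {"x": -0.217, "y": -0.141, "z": 0.2, "turn": 0}
    - {"x": -0.217, "y": -0.141, "z": 0.2, "turn": 0}
    - {"x": -0.217, "y": -0.141, "z": 0.2, "turn": 0}
    - {"x": -0.217, "y": -0.141, "z": 0.2, "turn": 0}
    - {"x": -0.217, "y": -0.141, "z": 0.2, "turn": 0}

```text
time_s: 2.4
eef_pos: [577.2, -57.7, 90.2]
tool_rot: [[-0.855, 0.519, -0.009], [0.519, 0.855, -0.001], [0.007, -0.006, -1.0]]
wrist_force: [0.5, -0.3, 0.3]
width: 0.6
```

```bash
python3 -c "
from h import *
state();print(go(pol(140,82),38))"
```

```text
t 2.4 tcp [577.2 -57.7  90.2] press [-112.8  167.6] turret polar 85.8 142.2 F [ 0.5 -0.3  0.3] w 0.6
(array([-5.4,  0.5, 52.2]), np.float64(-0.0), array([581.5, -60.2,  38. ]))
```

Emit:
apply_moves:
  deltas:
    - {"x": -0.003, "y": 0, "z": 0.03, "turn": 0}
    - {"x": -0.003, "y": 0, "z": 0.053, "turn": 0}
    - {"x": -0.003, "y": 0, "z": 0.053, "turn": 0}
    - {"x": -0.003, "y": 0, "z": 0.053, "turn": 0}

```text
time_s: 2.8
eef_pos: [584.5, -59.3, 44.6]
tool_rot: [[-0.855, 0.519, 0.001], [0.519, 0.855, 0.0], [-0.001, 0.001, -1.0]]
wrist_force: [0.5, -0.7, 1.2]
width: 0.5
```

```bash
python3 -c "
from h import *
state()
for a in range(145,235,5): print(a,go(pol(a,80),38)[0])"
```

```text
t 2.8 tcp [584.5 -59.3  44.6] press [-105.7  170. ] turret polar 81.9 137.8 F [ 0.5 -0.7  1.2] w 0.5
145 [ 4.8 -9.1  6.6]
150 [  8.5 -15.    6.5]
155 [ 11.8 -21.2   6.5]
160 [ 14.4 -27.6   6.5]
165 [ 16.5 -34.3   6.5]
170 [ 18.1 -41.1   6.5]
175 [ 19.  -48.    6.5]
180 [ 19.3 -55.    6.5]
185 [ 19.  -62.    6.5]
190 [ 18.1 -68.9   6.5]
195 [ 16.5 -75.7   6.5]
200 [ 14.4 -82.4   6.5]
205 [ 11.8 -88.8   6.5]
210 [  8.6 -95.    6.5]
215 [   4.8 -100.9    6.5]
220 [   0.6 -106.4    6.5]
225 [  -4.2 -111.6    6.5]
230 [  -9.3 -116.3    6.5]
```

Emit:
apply_moves:
  deltas:
    - {"x": 0.005, "y": -0.009, "z": 0.003, "turn": 0}
    - {"x": 0.008, "y": -0.015, "z": 0.003, "turn": 0}
    - {"x": 0.012, "y": -0.021, "z": 0.003, "turn": 0}
    - {"x": 0.014, "y": -0.028, "z": 0.003, "turn": 0}
    - {"x": 0.0165, "y": -0.034, "z": 0.003, "turn": 0}
    - {"x": 0.018, "y": -0.041, "z": 0.003, "turn": 0}
    - {"x": 0.019, "y": -0.048, "z": 0.003, "turn": 0}
    - {"x": 0.019, "y": -0.055, "z": 0.003, "turn": 0}

```text
time_s: 3.6
eef_pos: [538.2, -96.9, 39.4]
tool_rot: [[-0.855, 0.519, -0.0], [0.519, 0.855, -0.0], [0.0, -0.0, -1.0]]
wrist_force: [-0.6, -0.7, 1.7]
width: 0.2
```

```bash
python3 -c "
from h import *
state()
for a in range(175,235,5): print(a,go(pol(a,80),38)[0])
im=r.snapshot('top')
cv2.imwrite('pics/t3.png',cv2.resize(im[132:197,237:307],(646,600),interpolation=cv2.INTER_LANCZOS4))"
```

```text
t 3.6 tcp [538.2 -96.9  39.4] press [-125.8  113.8] turret polar 80.8 180.8 F [-0.6 -0.7  1.7] w 0.2
175 [-1.1  8.2  1.4]
180 [-0.8  1.2  1.4]
185 [-1.1 -5.8  1.4]
190 [ -2.  -12.7   1.4]
195 [ -3.5 -19.5   1.4]
200 [ -5.6 -26.2   1.4]
205 [ -8.2 -32.6   1.4]
210 [-11.5 -38.8   1.4]
215 [-15.2 -44.7   1.4]
220 [-19.5 -50.2   1.4]
225 [-24.2 -55.4   1.4]
230 [-29.3 -60.1   1.4]
```

View pics/t3.png

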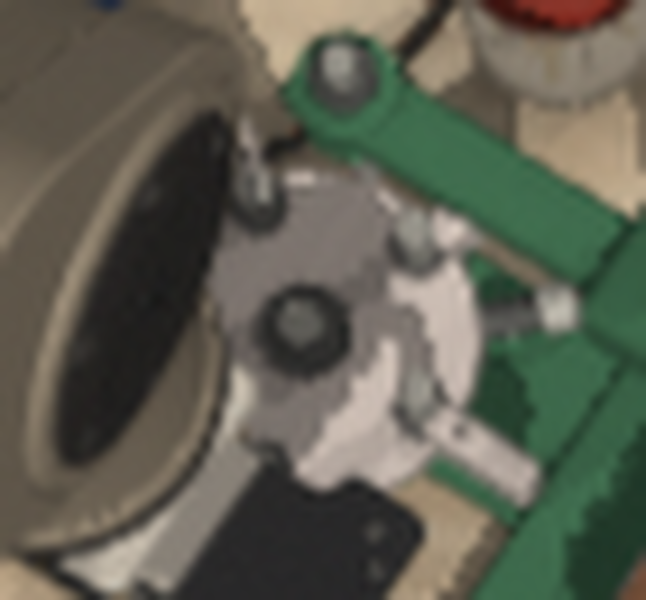

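The turret follows the finger: the one-dot tab has moved about 15° anticlockwise, with low force. I'll keep sweeping.

Emit:
apply_moves:
  deltas:
    - {"x": -0.001, "y": -0.006, "z": 0.001, "turn": 0}
    - {"x": -0.002, "y": -0.013, "z": 0.001, "turn": 0}
    - {"x": -0.0035, "y": -0.0195, "z": 0.001, "turn": 0}
    - {"x": -0.0055, "y": -0.026, "z": 0.001, "turn": 0}
    - {"x": -0.0055, "y": -0.026, "z": 0.001, "turn": 0}
    - {"x": -0.0055, "y": -0.026, "z": 0.001, "turn": 0}

```text
time_s: 4.25
eef_pos: [530.0, -121.6, 38.5]
tool_rot: [[-0.855, 0.519, -0.0], [0.519, 0.855, 0.0], [0.0, -0.0, -1.0]]
wrist_force: [0.5, 0.2, 0.7]
width: 0.8
```

```bash
python3 -c "
from h import *
state()
for a in (140,150,180,200,205,210,215,220,225): print(a,go(pol(a,80),38)[0], go(pol(a,110),38)[0])
im=r.snapshot('top')
cv2.imwrite('pics/t4.png',cv2.resize(im[132:197,237:307],(646,600),interpolation=cv2.INTER_LANCZOS4))"
```

```text
t 4.25 tcp [ 530.  -121.6   38.5] press [-120.    88.5] turret polar 79.6 199.5 F [0.5 0.2 0.7] w 0.8
140 [-13.7  78.    0.5] [ 9.3 97.3  0.5]
150 [-5.7 66.5  0.5] [20.3 81.5  0.5]
180 [ 5.  26.5  0.5] [35.  26.5  0.5]
200 [ 0.2 -0.8  0.5] [ 28.4 -11.1   0.5]
205 [-2.5 -7.3  0.5] [ 24.7 -19.9   0.5]
210 [ -5.7 -13.5   0.5] [ 20.3 -28.5   0.5]
215 [ -9.5 -19.3   0.5] [ 15.1 -36.5   0.5]
220 [-13.7 -24.9   0.5] [  9.3 -44.2   0.5]
225 [-18.4 -30.    0.5] [  2.8 -51.2   0.5]
```

View pics/t4.png

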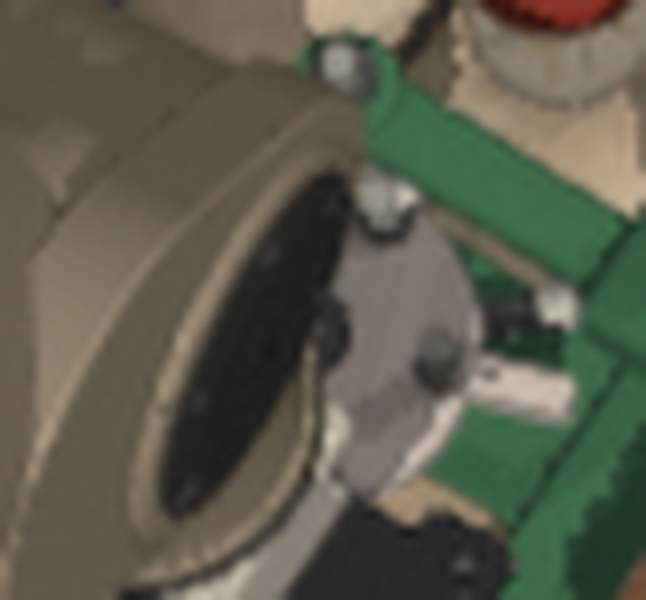

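The tall tab is now at about -72°, one click short of the rod. I'll continue with the same finger past the half-way point.

Emit:
apply_moves:
  deltas:
    - {"x": -0.0025, "y": -0.007, "z": 0, "turn": 0}
    - {"x": -0.0055, "y": -0.0135, "z": 0, "turn": 0}
    - {"x": -0.0095, "y": -0.0195, "z": 0, "turn": 0}
    - {"x": -0.0135, "y": -0.025, "z": 0, "turn": 0}
    - {"x": -0.0185, "y": -0.03, "z": 0, "turn": 0}
    - {"x": -0.0185, "y": -0.03, "z": 0, "turn": 0}

```text
time_s: 4.9
eef_pos: [530.2, -158.3, 38.5]
tool_rot: [[-0.854, 0.52, -0.0], [0.52, 0.854, -0.001], [-0.0, -0.001, -1.0]]
wrist_force: [-0.2, -0.1, -0.7]
width: 0.1
```

```bash
python3 -c "
from h import *
state()
for a in (225,230,235,240,245,250): print(a,go(pol(a,80),38)[0], go(pol(a,110),38)[0])"
```

```text
t 4.9 tcp [ 530.2 -158.3   38.5] press [-100.7   57.2] turret polar 80.3 226.1 F [-0.2 -0.1 -0.7] w 0.1
225 [0.8 1.3 0.5] [ 22.  -20.    0.5]
230 [-4.3 -3.4  0.5] [ 14.9 -26.4   0.5]
235 [-9.9 -7.7  0.5] [  7.3 -32.3   0.5]
240 [-15.8 -11.4   0.5] [ -0.8 -37.4   0.5]
245 [-21.9 -14.6   0.5] [ -9.3 -41.8   0.6]
250 [-28.4 -17.3   0.5] [-18.2 -45.5   0.6]
```

Emit:
apply_moves:
  deltas:
    - {"x": -0.0045, "y": -0.0035, "z": 0, "turn": 0}
    - {"x": -0.01, "y": -0.0075, "z": 0, "turn": 0}
    - {"x": -0.016, "y": -0.0115, "z": 0, "turn": 0}
    - {"x": -0.019, "y": -0.0135, "z": 0, "turn": 0}
    - {"x": -0.019, "y": -0.0135, "z": 0, "turn": 0}
    - {"x": -0.019, "y": -0.0135, "z": 0, "turn": 0}

```text
time_s: 5.5
eef_pos: [539.4, -178.3, 38.4]
tool_rot: [[-0.855, 0.519, -0.0], [0.519, 0.855, -0.0], [-0.0, -0.0, -1.0]]
wrist_force: [0.1, -0.6, 0.3]
width: 0.1
```

```bash
python3 -c "
from h import *
state()
print(go(pol(225,115),38)[0],go((-200,30),38)[0])
im=r.snapshot('top')
cv2.imwrite('pics/t5.png',cv2.resize(im[132:197,237:307],(646,600),interpolation=cv2.INTER_LANCZOS4))"
```

```text
t 5.5 tcp [ 539.4 -178.3   38.4] press [-82.5  45. ] turret polar 79.4 241.8 F [ 0.1 -0.6  0.3] w 0.1
[ 43.8 -11.3   0.4] [117.5 -15.    0.4]
```

View pics/t5.png

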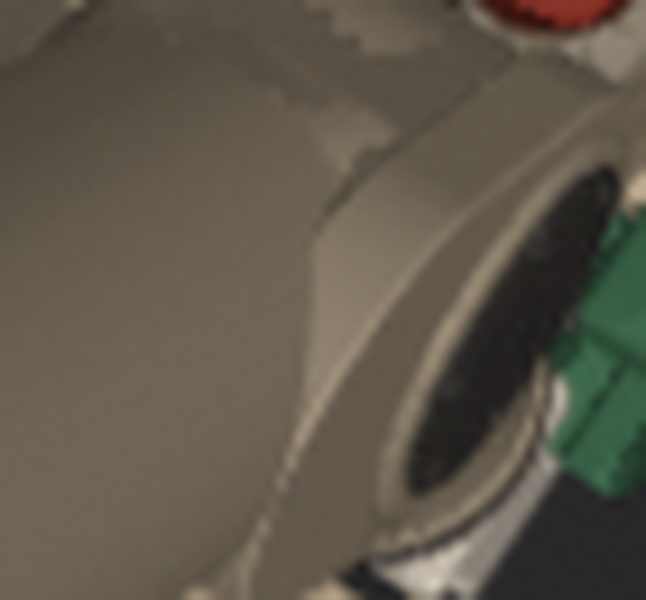

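The arm hides the turret, so I'll back off and lift clear to look.

Emit:
apply_moves:
  deltas:
    - {"x": 0.025, "y": -0.005, "z": 0, "turn": 0}
    - {"x": 0.045, "y": -0.01, "z": 0, "turn": 0}
    - {"x": 0.045, "y": -0.01, "z": -0.04, "turn": 0}
    - {"x": 0.08, "y": -0.01, "z": -0.08, "turn": 0}
    - {"x": 0.12, "y": -0.01, "z": -0.11, "turn": 0}
    - {"x": 0.13, "y": -0.05, "z": -0.15, "turn": 0}
    - {"x": 0.13, "y": -0.1, "z": -0.19, "turn": 0}
    - {"x": 0.13, "y": -0.12, "z": -0.21, "turn": 0}
    - {"x": 0.13, "y": -0.12, "z": -0.21, "turn": 0}

```text
time_s: 6.45
eef_pos: [365.5, -216.7, 252.1]
tool_rot: [[-0.852, 0.523, 0.007], [0.523, 0.852, 0.001], [-0.005, 0.004, -1.0]]
wrist_force: [1.1, -0.1, -0.5]
width: 0.1
```

```bash
python3 -c "
from h import *
state()
print(go((-1,-50),260))
im=r.snapshot('top');im2=r.snapshot('scene')
a=cv2.resize(im[120:240,235:355],(400,400),interpolation=cv2.INTER_LANCZOS4);b=cv2.resize(im2[155:225,280:350],(400,400),interpolation=cv2.INTER_LANCZOS4)
cv2.imwrite('pics/t6.png',np.hstack([a,b]))"
```

```text
t 6.45 tcp [ 365.5 -216.7  252.1] press [-211.2  -78.3] turret polar 254.9 229.3 F [ 1.1 -0.1 -0.5] w 0.1
(array([-210.1,   29.2,   -6.7]), np.float64(-0.004), array([ 559.8, -301.7,  260. ]))
```

View pics/t6.png

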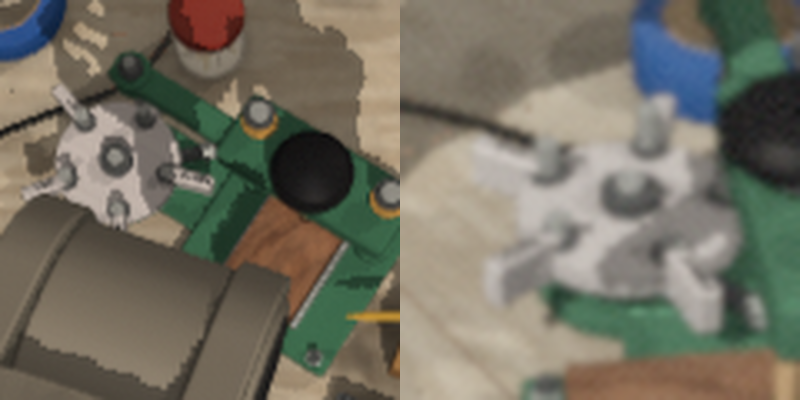

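Tabs now sit on the 72° grid. The tab at -72° carries several dots (5), so the one-dot tab is next anticlockwise, under the rod. In the scene view the screws at 72°, 144°, 216° and 288° fall in that order. I'll check the angles numerically and plan the move to the pad.

```bash
python3 -c "
from h import *
for x,y,z in((145,115,78),(84,119,73),(66,177,68),(117,208,63),(166,172,58)):
    l=R.T@(ray('top',(235+x*.3,120+y*.3),z)[:2]-o)-[-45,115];print(np.hypot(*l).round(1),np.degrees(np.arctan2(l[1],l[0])).round(1))
state();print(go((-0.5,-50),260),go((-0.5,-50),212))"
```

```text
40.7 -6.9
39.4 74.7
45.4 149.4
46.1 -143.9
45.0 -74.0
t 6.55 tcp [ 366.2 -213.3  249.1] press [-212.3  -75. ] turret polar 253.2 228.6 F [ 0.7 -0.3 -0.8] w 0.6
(array([-211.8,   25.2,  -10.5]), np.float64(-0.001), array([ 560.2, -302. ,  260. ])) (array([-211.7,   25.1,   37.5]), np.float64(-0.001), array([ 560.2, -302. ,  212. ]))
```

Emit:
apply_moves:
  deltas:
    - {"x": 0, "y": 0, "z": -0.03, "turn": 0}
    - {"x": 0, "y": 0, "z": -0.03, "turn": 0}
    - {"x": 0, "y": 0, "z": -0.03, "turn": 0}

```text
time_s: 6.85
eef_pos: [366.4, -212.3, 277.8]
tool_rot: [[-0.855, 0.518, -0.001], [0.518, 0.855, -0.0], [0.001, -0.0, -1.0]]
wrist_force: [-0.6, 0.6, -1.2]
width: 0.4
```

The angles fit 0, 72, 144, 216 and 288 within reading error. Next, over the pad.

Emit:
apply_moves:
  deltas:
    - {"x": -0.212, "y": 0.024, "z": 0, "turn": 0}
    - {"x": -0.212, "y": 0.024, "z": 0, "turn": 0}
    - {"x": -0.212, "y": 0.024, "z": 0, "turn": 0}
    - {"x": -0.212, "y": 0.024, "z": 0, "turn": 0}
    - {"x": -0.212, "y": 0.024, "z": 0, "turn": 0}
    - {"x": -0.212, "y": 0.024, "z": 0.03, "turn": 0}
    - {"x": -0.212, "y": 0.024, "z": 0.05, "turn": 0}
    - {"x": -0.212, "y": 0.024, "z": 0.05, "turn": 0}
    - {"x": -0.212, "y": 0.024, "z": 0.05, "turn": 0}

```text
time_s: 7.75
eef_pos: [559.4, -302.5, 227.7]
tool_rot: [[-0.855, 0.519, -0.002], [0.519, 0.855, -0.0], [0.002, -0.001, -1.0]]
wrist_force: [0.5, -0.4, 1.5]
width: 0.0
```

```bash
python3 -c "
from h import *
state();print(go((-0.5,-50),212))"
```

```text
t 7.75 tcp [ 559.4 -302.5  227.7] press [ -0.9 -50.8] turret polar 171.6 284.9 F [ 0.5 -0.4  1.5] w 0.0
(array([-0.4,  0.9, 15.7]), np.float64(0.0), array([ 560.2, -302. ,  212. ]))
```

Over the pad at 228. I'll go down slowly to the stop at about z=192, watching the force.

Emit:
apply_moves:
  deltas:
    - {"x": 0, "y": 0, "z": 0.008, "turn": 0}
    - {"x": 0, "y": 0, "z": 0.014, "turn": 0}
    - {"x": 0, "y": 0, "z": 0.017, "turn": 0}
    - {"x": 0, "y": 0, "z": 0.02, "turn": 0}
    - {"x": 0, "y": 0, "z": 0.023, "turn": 0}
    - {"x": 0, "y": 0, "z": 0.025, "turn": 0}
    - {"x": 0, "y": 0, "z": 0.025, "turn": 0}
    - {"x": 0, "y": 0, "z": 0.025, "turn": 0}

```text
time_s: 8.55
eef_pos: [559.8, -302.6, 203.5]
tool_rot: [[-0.855, 0.519, 0.0], [0.519, 0.855, 0.0], [-0.0, 0.0, -1.0]]
wrist_force: [0.7, 1.9, 2.8]
width: 0.2
```

Emit:
apply_moves:
  deltas:
    - {"x": 0, "y": 0, "z": 0.002, "turn": 0}
    - {"x": 0, "y": 0, "z": 0.004, "turn": 0}
    - {"x": 0, "y": 0, "z": 0.006, "turn": 0}
    - {"x": 0, "y": 0, "z": 0.008, "turn": 0}
    - {"x": 0, "y": 0, "z": 0.009, "turn": 0}
    - {"x": 0, "y": 0, "z": 0.009, "turn": 0}
    - {"x": 0, "y": 0, "z": 0.009, "turn": 0}

```text
time_s: 9.25
eef_pos: [559.9, -302.7, 194.6]
tool_rot: [[-0.855, 0.519, 0.0], [0.519, 0.855, 0.0], [-0.0, 0.0, -1.0]]
wrist_force: [0.5, 2.0, 5.0]
width: 0.3
```

Emit:
apply_moves:
  deltas:
    - {"x": 0, "y": 0, "z": 0.001, "turn": 0}
    - {"x": 0, "y": 0, "z": 0.002, "turn": 0}
    - {"x": 0, "y": 0, "z": 0.003, "turn": 0}
    - {"x": 0, "y": 0, "z": 0.003, "turn": 0}
    - {"x": 0, "y": 0, "z": 0.003, "turn": 0}

```text
time_s: 9.75
eef_pos: [559.9, -302.7, 192.2]
tool_rot: [[-0.855, 0.519, 0.001], [0.519, 0.855, 0.0], [-0.0, 0.001, -1.0]]
wrist_force: [-2.7, 4.5, 13.6]
width: 0.6
```

Emit:
apply_moves:
  deltas:
    - {"x": 0, "y": 0, "z": 0.0005, "turn": 0}
    - {"x": 0, "y": 0, "z": 0.001, "turn": 0}
    - {"x": 0, "y": 0, "z": 0.001, "turn": 0}
    - {"x": 0, "y": 0, "z": 0.001, "turn": 0}

```text
time_s: 10.15
eef_pos: [560.0, -302.8, 192.0]
tool_rot: [[-0.855, 0.519, 0.001], [0.519, 0.855, 0.001], [-0.001, 0.001, -1.0]]
wrist_force: [-6.5, 7.0, 24.8]
width: 0.5
```

```bash
python3 -c "
from h import *
state()
im=r.snapshot('scene')
cv2.imwrite('pics/t7.png',cv2.resize(im[150:260,280:400],(648,594),interpolation=cv2.INTER_LANCZOS4))"
```

```text
t 10.15 tcp [ 560.  -302.8  192. ] press [ -0.3 -50.8] turret polar 171.8 285.1 F [-6.5  7.  24.8] w 0.5
```

View pics/t7.png

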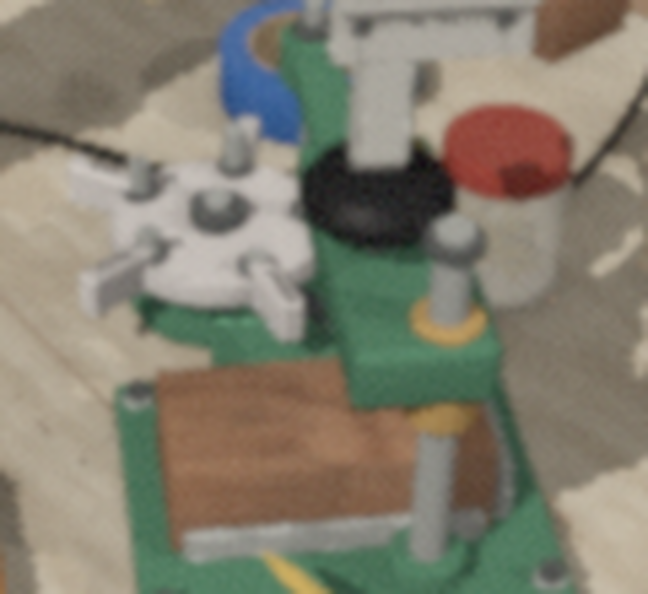

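The head is down and bearing on the stop: z = 192.0 means a 20 mm stroke, and the force is climbing steeply with no more travel. I'll lift off slowly and retreat.

Emit:
apply_moves:
  deltas:
    - {"x": 0, "y": 0, "z": -0.003, "turn": 0}
    - {"x": 0, "y": 0, "z": -0.008, "turn": 0}
    - {"x": 0, "y": 0, "z": -0.014, "turn": 0}
    - {"x": 0, "y": 0, "z": -0.02, "turn": 0}
    - {"x": 0, "y": 0, "z": -0.026, "turn": 0}
    - {"x": 0, "y": 0, "z": -0.035, "turn": 0}
    - {"x": 0, "y": 0, "z": -0.07, "turn": 0}
    - {"x": 0, "y": 0, "z": -0.1, "turn": 0}
    - {"x": 0, "y": 0, "z": -0.1, "turn": 0}

```text
time_s: 11.1
eef_pos: [560.7, -304.1, 294.7]
tool_rot: [[-0.854, 0.52, 0.005], [0.52, 0.854, -0.002], [-0.005, 0.001, -1.0]]
wrist_force: [-0.4, -0.2, -0.3]
width: 0.4
```

Emit:
apply_moves:
  deltas:
    - {"x": 0.2, "y": 0, "z": 0, "turn": 0}
    - {"x": 0.2, "y": 0, "z": 0, "turn": 0}
    - {"x": 0.2, "y": 0, "z": 0, "turn": 0}
    - {"x": 0.2, "y": 0, "z": 0, "turn": 0}
    - {"x": 0.2, "y": 0, "z": 0, "turn": 0}
    - {"x": 0.2, "y": 0, "z": 0, "turn": 0}
    - {"x": 0.2, "y": 0, "z": 0, "turn": 0}

```text
time_s: 11.8
eef_pos: [389.3, -199.0, 290.8]
tool_rot: [[-0.855, 0.519, 0.001], [0.519, 0.855, 0.0], [-0.001, 0.001, -1.0]]
wrist_force: [1.0, -0.0, -0.3]
width: 0.4
```

```bash
python3 -c "
from h import *
state()
im=r.snapshot('top');im2=r.snapshot('scene')
a=cv2.resize(im[120:240,235:355],(400,400),interpolation=cv2.INTER_LANCZOS4);b=cv2.resize(im2[140:260,275:395],(400,400),interpolation=cv2.INTER_LANCZOS4)
cv2.imwrite('pics/t8.png',np.hstack([a,b]))"
```

```text
t 11.8 tcp [ 389.3 -199.   290.8] press [-200.   -50.8] turret polar 227.0 226.9 F [ 1.  -0.  -0.3] w 0.4
```

View pics/t8.png

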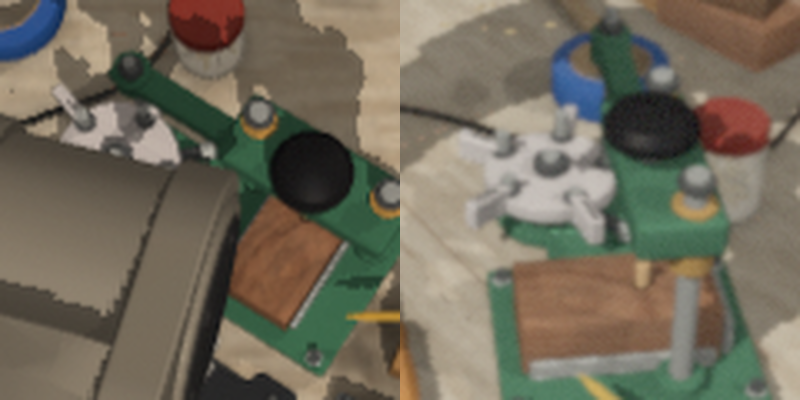

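The head is back up, with the pad where it was in the earlier view at (312,171). The dowel is shorter under the ram, and the turret is still on its click.

```bash
python3 -c "
from h import *
print(r.finish_job())"
```

```text
the job is handed in; nothing more can be done
None
```

The job is done and handed in at about 12 s. The turret is at its tallest stop, the dowel is seated to that stop, and the head is back up.

**Turret:** With the shut fingertips I pushed one tab anticlockwise until the one-dot tab clicked in under the depth rod. In the top view the screws then measured about -7, 75, 149, 216 and 286° in the press frame. That matches 0, 72, 144, 216 and 288° within reading error. The tab at -72° showed several dots, and the other four screw heights fell in the right order. I inferred the one-dot tab from that order, because the arm of the head hid its dot.

**Press:** I pushed the palm pad down slowly until it stopped at z = 192.0 mm, which is the 20 mm stroke of the tallest stop. Upward force rose from 5 N to 25 N over the last few millimetres, and the travel stopped. I then let the head rise and moved the arm clear. The last picture shows the head up, the dowel shorter and the turret still on its click.

**Checks that disagreed or were not made:**
- **Start position:** The turret measured about 35° off the click grid at the start, although it was said to start on a click. After the pushes it sat on the grid.
- **Pad position:** The pad's position differed by about 20 mm between the two cameras when cast at 212 mm. Most of that looks like the pad's rim lying lower than its top. I used the top view, which agreed with the press geometry.
- **Other bench items:** I did not measure them afterwards. No contact was planned and no unexpected forces showed.

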